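# Set out the blues from palest to deepest on the pot board

### The arm

A 6-joint arm with a two-finger parallel gripper is mounted at the origin on the work surface. World frame = base frame: x ahead of the robot, y to its left, z up, the work surface at z = 0. Lengths are in m, angles in rad, forces in N, time in s.
With the tool pointing down it reaches from about 0.35 to 0.975 m from the base axis. Payload 4.9 kg.
Tool frame: the origin (TCP) lies at the very end of the fingers, on their centre line; the grasp point (between the pads) lies 19 mm behind it; z points along the fingers, y is the line along which they close (so a half turn about z gives the same grasp; the last joint's range is limited). The gripper opens to 85 mm and grips with 20 to 120 N. Pads are 22 mm wide; open, the fingers measure 114 mm over their backs; the gripper's body (76 mm by 85 mm) begins 54 mm behind the grasp point. The pads swing forward as they close: fully open they stand 13 mm farther back than shut.
Start: joints at [1.069, 0.053, 1.613, -0, 1.476, -0.119], TCP at [0.233, 0.58, 0.231] pointing down, gripper open.
Joint ranges: [-3.01, 3.01], [-1.01, 2.22], [0.06, 2.58], [-1.02, 4.17], [0.09, 2.62], [-3.14, 3.14]. Speed limits (rad/s): [2.57, 2.57, 3.14, 3.14, 3.14, 3.14].

### API

Orientations are given as a rotation vector (axis times angle).
In Python, from station import ctrl, imaging gives the robot as it stands.
- The arm moves only by the tool play_rows, never from a script. Its argument "series" is a list of rows, each a list of 3 entries, a list of its own where there are three numbers: the opening, from 0 (shut) to 1 (fully open), then the shift along the tool's x, y, z each as a share of 0.05 m, from -1 to 1, then the turn, a rotation vector about the tool's x, y, z each as a share of 8 degrees, from -1 to 1. In form: [[grip, [dx, dy, dz], [ax, ay, az]], ...]. A call has 1 to 8 rows; each row shifts and turns the commanded pose from where the row before left it, along the tool's axes as they then stand; what a row does not reach is not made up. A row lasts 1/8 s, in which the tool goes at most 62.5 mm and 10.7 degrees, less where a joint would pass 70% of its speed; a pose out of reach is approached as far as the arm can. A call with a number of a shift or a turn outside -1 to 1 is refused whole. A call with a gripper value outside its range is refused whole. The fingers move at their own pace and stop on an object; "force" is the grip in N (left out, the last holds). Time passes only in rows, so rows that do not move let the fingers close. It gives the time, the measured TCP pose, the force, the opening and the grip force at its end, in the units of the state.
- ctrl.get_obs(): the state, without advancing time (a new reading comes with each control period).
- imaging.get_image(name): name is "side" or "top"; returns a dict with "color" (480x640x3 uint8, blue, green, red), "fx", "fy", "cx", "cy" (pixels), "D" ([k1, k2, p1, p2, k3] as OpenCV has them; the pictures are not rectified), "extrinsics" (4x4, takes a point from world to camera coordinates). Camera axes: x right, y down, z forward; pixel columns grow to the right and rows downward; lengths in m; the calibration is good to about 2 mm. A picture is of the moment at which its call begins. There is no depth.
- ctrl.finish_job(): hands the job in; it is judged then, once.
The state is a dict: "t": time; "q": joint angles; "dq": joint speeds; "effort": joint torques, N m; "tool_pos": TCP position; "tool_rot": TCP orientation; "contact_force": force on the tool from outside, world axes, zero at the start; "wrist_torque": the same for the moment, N m; "opening": finger opening in m; "grip_force": force on a finger pad.
Only numpy, scipy, OpenCV 4.12 (cv2) and the standard library are available. Lean on these libraries where they do the work, as an engineer would, in place of code of your own. Each camera call takes 0.05 s, during which the arm holds its last target. There are 200 camera calls.

### The job

Set out my four small pots of blue on the dark wooden board, one upright in the middle of each cork, in an even run of shade from the white jar to the black jar: the palest blue next to the white, the deepest next to the black. Set each pot down gently rather than dropping it, and leave the white and black jars standing where they are.

Things in the scene. Friction and masses are not known exactly. Their poses are not given: they have to be found in the camera images.
- pot_pale_mid (a point): Small closed paint pot, the palest blue, almost white: white plastic pot whose screw lid and label band show its colour. Round, 48 mm across, 54 mm high, 60 to 130 g, standing upright; the point is its centre, 27 mm above its underside. Loose; at the start it stands on the table. Other small things may lie beside it (to its left and right, 25 mm or more away); the 35 mm before and behind it (along x) are clear.
- pot_light_mid (a point): Small closed paint pot, a light sky blue: white plastic pot whose screw lid and label band show its colour. Round, 48 mm across, 54 mm high, 60 to 130 g, standing upright; the point is its centre, 27 mm above its underside. Loose; at the start it stands on the table. Other small things may lie beside it (to its left and right, 25 mm or more away); the 35 mm before and behind it (along x) are clear.
- pot_mid_mid (a point): Small closed paint pot, a strong middle blue: white plastic pot whose screw lid and label band show its colour. Round, 48 mm across, 54 mm high, 60 to 130 g, standing upright; the point is its centre, 27 mm above its underside. Loose; at the start it stands on the table. Other small things may lie beside it (to its left and right, 25 mm or more away); the 35 mm before and behind it (along x) are clear.
- pot_deep_mid (a point): Small closed paint pot, the deepest, a very dark navy blue: white plastic pot whose screw lid and label band show its colour. Round, 48 mm across, 54 mm high, 60 to 130 g, standing upright; the point is its centre, 27 mm above its underside. Loose; at the start it stands on the table. Other small things may lie beside it (to its left and right, 25 mm or more away); the 35 mm before and behind it (along x) are clear.
- cork_a: One of four alike round corks, 60 mm across and 3 mm thick, fixed in a row on a dark wooden board (530 x 104 mm, 12 mm thick, with a 4 mm bead along each long edge) that is fixed to the table. Origin: centre of the cork's underside, 12 mm above the table; the pot stands on the cork's top, 15 mm above the table. The corks are 80 mm apart, centre to centre; the letters tell nothing of their order in the row, which changes from start to start.
- cork_b: One of four alike round corks, 60 mm across and 3 mm thick, fixed in a row on a dark wooden board (530 x 104 mm, 12 mm thick, with a 4 mm bead along each long edge) that is fixed to the table. Origin: centre of the cork's underside, 12 mm above the table; the pot stands on the cork's top, 15 mm above the table. The corks are 80 mm apart, centre to centre; the letters tell nothing of their order in the row, which changes from start to start.
- cork_c: One of four alike round corks, 60 mm across and 3 mm thick, fixed in a row on a dark wooden board (530 x 104 mm, 12 mm thick, with a 4 mm bead along each long edge) that is fixed to the table. Origin: centre of the cork's underside, 12 mm above the table; the pot stands on the cork's top, 15 mm above the table. The corks are 80 mm apart, centre to centre; the letters tell nothing of their order in the row, which changes from start to start.
- cork_d: One of four alike round corks, 60 mm across and 3 mm thick, fixed in a row on a dark wooden board (530 x 104 mm, 12 mm thick, with a 4 mm bead along each long edge) that is fixed to the table. Origin: centre of the cork's underside, 12 mm above the table; the pot stands on the cork's top, 15 mm above the table. The corks are 80 mm apart, centre to centre; the letters tell nothing of their order in the row, which changes from start to start.
- white_jar_mid (a point): Big closed white paint jar with a white lid, round, 70 mm across, 80 mm high, 350 g, loose, standing on one end of the board, in line with the corks and 95 mm (centre to centre) from the nearest; the black jar stands on the other end. Which end is which changes. The point is its centre, 40 mm above its underside.
- black_jar_mid (a point): Big closed black paint jar with a black lid, round, 70 mm across, 80 mm high, 350 g, loose, standing on one end of the board, in line with the corks and 95 mm (centre to centre) from the nearest; the white jar stands on the other end. Which end is which changes. The point is its centre, 40 mm above its underside.
Mind the look-alikes: they are no part of the job. Of the things that look like the part that bears pot_light_mid, the smallest one is meant. Leave any red look-alike of the part that bears pot_pale_mid alone.

How it is judged:
At the end, for the whole second after the job is handed in: Each pot stands upright (within 0.1 rad) and still on a cork, released, its centre within 12 mm of the cork's centre, in the order white jar, palest, light, middle, deepest blue, black jar; the white and black jars are upright and within 15 mm of where they stood ((horizontal distance between pot_pale_mid and cork_a below 0.012 m or horizontal distance between pot_pale_mid and cork_b below 0.012 m or horizontal distance between pot_pale_mid and cork_c below 0.012 m or horizontal distance between pot_pale_mid and cork_d below 0.012 m) and horizontal distance between pot_pale_mid and white_jar_mid between 0.06 and 0.13 m and height (world z) of pot_pale_mid between 0.037 and 0.047 m and angle between each of pot_pale_mid, pot_light_mid, pot_mid_mid, pot_deep_mid, white_jar_mid, black_jar_mid's own z axis and vertical below 0.1 rad and linear speed of each of pot_pale, pot_light, pot_mid, pot_deep below 0.02 m/s and contact force between the fingers and pot_pale below 0.1 N and (horizontal distance between pot_light_mid and cork_a below 0.012 m or horizontal distance between pot_light_mid and cork_b below 0.012 m or horizontal distance between pot_light_mid and cork_c below 0.012 m or horizontal distance between pot_light_mid and cork_d below 0.012 m) and horizontal distance between pot_light_mid and white_jar_mid between 0.14 and 0.21 m and height (world z) of pot_light_mid between 0.037 and 0.047 m and contact force between the fingers and pot_light below 0.1 N and (horizontal distance between pot_mid_mid and cork_a below 0.012 m or horizontal distance between pot_mid_mid and cork_b below 0.012 m or horizontal distance between pot_mid_mid and cork_c below 0.012 m or horizontal distance between pot_mid_mid and cork_d below 0.012 m) and horizontal distance between pot_mid_mid and white_jar_mid between 0.22 and 0.29 m and height (world z) of pot_mid_mid between 0.037 and 0.047 m and contact force between the fingers and pot_mid below 0.1 N and (horizontal distance between pot_deep_mid and cork_a below 0.012 m or horizontal distance between pot_deep_mid and cork_b below 0.012 m or horizontal distance between pot_deep_mid and cork_c below 0.012 m or horizontal distance between pot_deep_mid and cork_d below 0.012 m) and horizontal distance between pot_deep_mid and white_jar_mid between 0.3 and 0.37 m and height (world z) of pot_deep_mid between 0.037 and 0.047 m and contact force between the fingers and pot_deep below 0.1 N and distance of each of white_jar_mid, black_jar_mid from where it was at the start of the episode below 0.015 m); the robot touches nothing.
It fails at once if the palest pot is dropped or knocked flying (moving faster than 0.6 m/s while no finger holds it) (linear speed of pot_pale above 0.6 m/s and contact force between the fingers and pot_pale below 0.05 N).
It fails at once if the light blue pot is dropped or knocked flying (moving faster than 0.6 m/s while no finger holds it) (linear speed of pot_light above 0.6 m/s and contact force between the fingers and pot_light below 0.05 N).
It fails at once if the middle blue pot is dropped or knocked flying (moving faster than 0.6 m/s while no finger holds it) (linear speed of pot_mid above 0.6 m/s and contact force between the fingers and pot_mid below 0.05 N).
It fails at once if the deepest pot is dropped or knocked flying (moving faster than 0.6 m/s while no finger holds it) (linear speed of pot_deep above 0.6 m/s and contact force between the fingers and pot_deep below 0.05 N).
It also fails if it takes over 96 s, if anything falls off the work surface, if the arm or the gripper's body presses on something with over 40 N, if the wrist force passes 120 N, or if a joint passes its speed limit or range.

## Working session

There is one attempt and no reset: what is moved stays moved. The work goes in short steps, Python scripts to look and compute and a tool call to move; the robot and the scene stay as the last step left them, time stands still between calls to the robot, and variables do not carry over. Pictures are saved under pics/ and viewed, at most 14 in all, crops included, and the job is handed in when it is done.

Besides the shell and the picture viewer there is one more tool, called after "Emit:" as name(argument=value, ...), one argument or row to a line, values as JSON. play_rows: Moves the arm, as the interface text tells. Shift numbers are shares of 0.05 m and turn numbers shares of 8 degrees, none past 1 either way. Its arguments: {"type":"object","properties":{"series":{"type":"array"},"force":{"type":"number"}},"required":["series"]}

```bash
mkdir -p pics; cat > h.py <<'E'
import numpy as np, cv2
from station import ctrl, imaging
from scipy.spatial.transform import Rotation as R
def shot(n,f):
    d=imaging.get_image(n); cv2.imwrite('pics/'+f+'.png',d['color'])
    np.savez('pics/'+f+'.npz',K=np.array([[d['fx'],0,d['cx']],[0,d['fy'],d['cy']],[0,0,1]]),D=np.array(d['D']),E=np.array(d['extrinsics'])); return d
def ray(f,uv):
    c=np.load('pics/'+f+'.npz'); p=cv2.undistortPoints(np.array([[uv]],float),c['K'],c['D'])[0,0]
    E=c['E']; r=E[:3,:3].T@np.array([p[0],p[1],1]); return -E[:3,:3].T@E[:3,3], r/np.linalg.norm(r)
def onz(f,uv,z):
    o,r=ray(f,uv); return o+r*(z-o[2])/r[2]
def tri(f1,u1,f2,u2):
    o,r=ray(f1,u1);p,s=ray(f2,u2)
    a,b=np.linalg.lstsq(np.c_[r,-s],p-o,rcond=None)[0]
    return (o+a*r+p+b*s)/2, np.linalg.norm(o+a*r-p-b*s)
def proj(f,X):
    c=np.load('pics/'+f+'.npz');E=c['E']
    return cv2.projectPoints(np.array(X,float).reshape(-1,3),cv2.Rodrigues(E[:3,:3])[0],E[:3,3],c['K'],c['D'])[0][:,0]
E
python3 - <<'E'
from h import *
for n in('top','side'):
    shot(n,n+'0'); c=np.load(f'pics/{n}0.npz');print(n,c['K'][0,0],ray(n+'0',(320,240)))
o=ctrl.get_obs();print(o['t'],o['tool_pos'],o['tool_rot'],o['opening'])
E
```

```text
top 593.5233279671571 (array([0.27418875, 0.03435061, 1.15927827]), array([ 0.15937746, -0.02655382, -0.98686054]))
side 511.53133389911346 (array([ 0.21122642, -0.7190133 ,  0.58199262]), array([ 0.27121028,  0.80274337, -0.53108197]))
0.1 [0.23316636 0.57927508 0.23019788] [-5.97502056e-01 -3.08366571e+00  2.77670894e-03] 0.08538820747693204
```

View pics/top0.png

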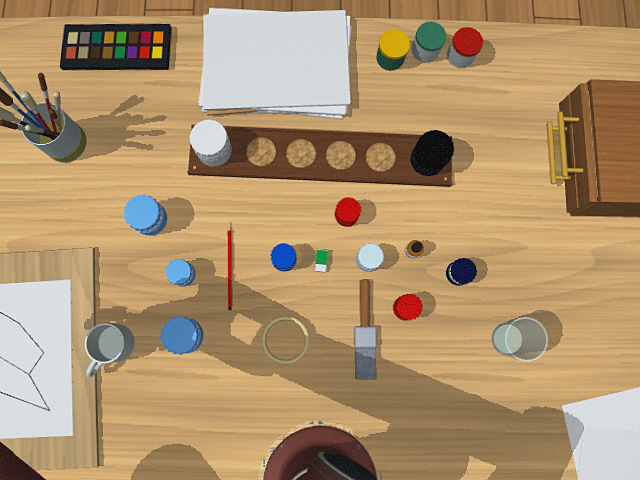

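View pics/side0.png

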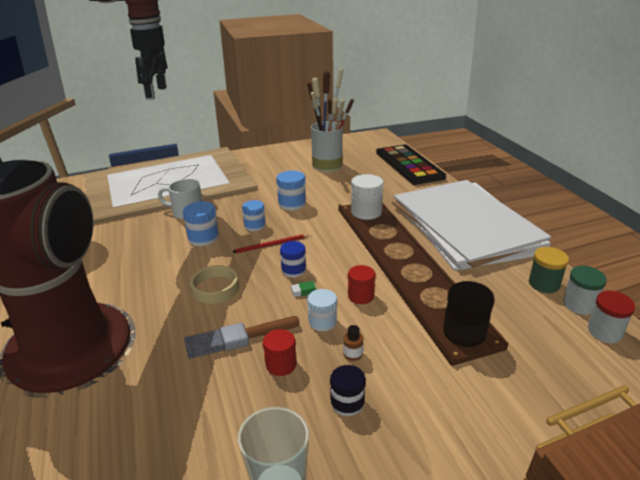

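Top view: pale pot at (370,257), light candidates at (180,272), (145,214) and (181,335), of which the smallest is (180,272). Middle is at (284,257) and deep at (462,271). The red look-alikes at (347,211) and (408,307) are to be left alone. Corks are at (261,152), (301,153), (341,155) and (380,157), with the white jar at (211,143) and the black at (433,153). The side view agrees: light (254,214), mid (293,258), pale (322,309), deep (348,389). I'll check the choice in close crops.

```bash
python3 - <<'E'
from h import *
t=cv2.imread('pics/top0.png');s=cv2.imread('pics/side0.png')
def tiles(im,cs,h,f):
    cv2.imwrite(f,np.vstack([np.hstack([cv2.resize(im[v-h:v+h,u-h:u+h],(260,260),interpolation=cv2.INTER_CUBIC) for u,v in r]) for r in cs]))
tiles(t,[[(180,272),(284,257),(370,257)],[(462,271),(261,152),(380,157)]],26,'pics/tc.png')
tiles(s,[[(254,214),(293,258),(322,309)],[(348,389),(390,251),(436,297)]],26,'pics/sc.png')
E
```

```text
(no output)
```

View pics/tc.png

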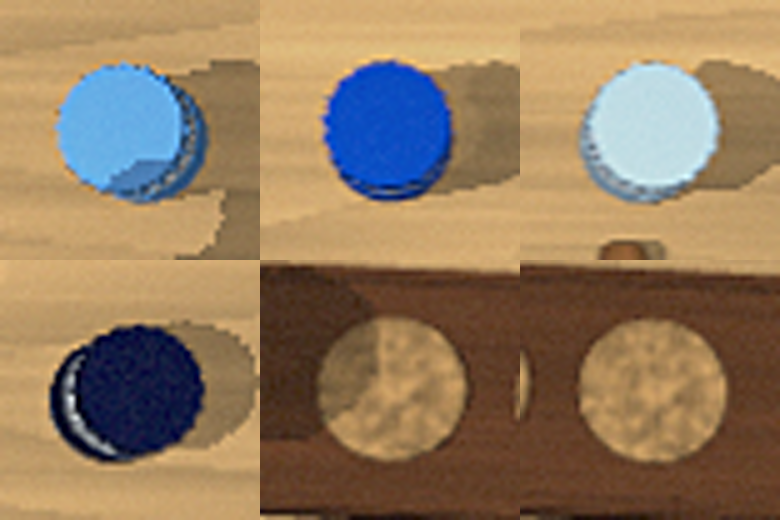

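View pics/sc.png

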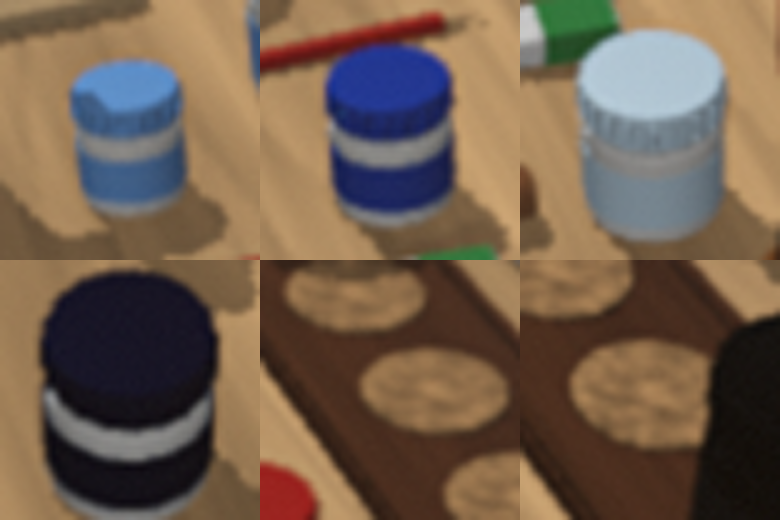

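Crops confirm the choice: light is the small plain sky-blue pot, and all the others match by colour. Lid centres (top/side): light (178,271)/(253,205), mid (284,256)/(293,248), pale (371,256)/(322,298), deep (464,271)/(348,376).

```bash
python3 - <<'E'
from h import *
P=dict(light=((177.9,271),(252.9,204.9)),mid=((283.5,255.5),(292.5,247.7)),pale=((370.9,255.5),(322.1,297.5)),deep=((463.7,270.8),(347.7,376)),cork4=((380.2,156.7),(435.5,297.3)))
for k,(a,b) in P.items():
    X,e=tri('top0',a,'side0',b); z=.015 if 'cork' in k else .054
    print(k,X.round(4),'err',e.round(4),'top@z',onz('top0',a,z).round(4)[:2],'side@z',onz('side0',b,z).round(4)[:2])
for n,u in(('c1',(261,151.5)),('c2',(301,153)),('c3',(341,155)),('c4',(380.2,156.7))):print(n,onz('top0',u,.015).round(4))
print('jars',onz('top0',(211,135),.092),onz('top0',(433,150),.092))
m=R.from_rotvec(ctrl.get_obs()['tool_rot']).as_matrix();print(m.round(3))
E
```

```text
light [0.3905 0.2704 0.0533] err 0.0012 top@z [0.3899 0.2704] side@z [0.3909 0.2692]
mid [0.4227 0.0728 0.0533] err 0.0008 top@z [0.4222 0.0729] side@z [0.4229 0.0717]
pale [ 0.4246 -0.0915  0.0546] err 0.0003 top@z [ 0.4245 -0.0915] side@z [ 0.4251 -0.0907]
deep [ 0.3986 -0.2671  0.0555] err 0.0021 top@z [ 0.3978 -0.2672] side@z [ 0.4003 -0.2659]
cork4 [ 0.6294 -0.1155  0.0151] err 0.0014 top@z [ 0.6302 -0.1157] side@z [ 0.6287 -0.1154]
c1 [0.6371 0.1237 0.015 ]
c2 [0.6351 0.0434 0.015 ]
c3 [ 0.6323 -0.0369  0.015 ]
c4 [ 0.6302 -0.1157  0.015 ]
jars [0.64389186 0.21291846 0.092     ] [ 0.62136758 -0.20571724  0.092     ]
[[-0.928  0.374 -0.001]
 [ 0.374  0.928 -0.002]
 [ 0.    -0.002 -1.   ]]
```

Emit:
play_rows(
  series=[
    [1,[0,0,0],[0,0,1]],
    [1,[0,0,0],[0,0,1]],
    [1,[0,0,0],[0,0,1]],
    [1,[0,0,0],[0,0,1]],
    [1,[0,0,0],[0,0,1]],
    [1,[0,0,0],[0,0,1]],
    [1,[0,0,0],[0,0,1]],
    [1,[0,0,0],[0,0,1]],
  ],
  force=30,
)

```text
t: 1.1
tool_pos: [0.2333, 0.5794, 0.2305]
tool_rot: [2.146, 2.294, -0.002]
contact_force: [0.1, -0.4, -0.5]
opening: 0.0856
grip_force: 0.0
```

Emit:
play_rows(
  series=[
    [1,[0,0,0],[0,0,0.5]],
    [1,[-0.8,0.4,0.1],[0,0,0]],
    [1,[-0.8,0.4,0.1],[0,0,0]],
    [1,[-0.8,0.4,0.1],[0,0,0]],
    [1,[-0.8,0.4,0.1],[0,0,0]],
    [1,[-0.8,0.4,0.1],[0,0,0]],
    [1,[-0.8,0.4,0.1],[0,0,0]],
    [1,[0,0,0],[0,0,0]],
  ],
)

```text
t: 2.1
tool_pos: [0.3542, 0.3377, 0.2003]
tool_rot: [2.225, 2.218, -0.003]
contact_force: [0.5, 0.2, 0.0]
opening: 0.0854
grip_force: 0.0
```

Emit:
play_rows(
  series=[
    [1,[-0.68,0.36,0.3],[0,0,0]],
    [1,[-0.67,0.36,0.3],[0,0,0]],
    [1,[0,0,0.8],[0,0,0]],
    [1,[0,0,0.8],[0,0,0]],
    [1,[0,0,0.4],[0,0,0]],
    [1,[0,0,0],[0,0,0]],
  ],
)

```text
t: 2.85
tool_pos: [0.3879, 0.2723, 0.0692]
tool_rot: [-2.218, -2.222, 0.007]
contact_force: [1.2, -0.4, -0.1]
opening: 0.0856
grip_force: 0.0
```

```bash
python3 - <<'E'
from h import *
a=shot('top','top1')['color'];b=shot('side','side1')['color']
f=lambda i,u,v:cv2.resize(i[v-40:v+40,u-40:u+40],(400,400),interpolation=cv2.INTER_CUBIC)
cv2.imwrite('pics/c1.png',np.hstack([f(a,180,272),f(b,254,214)]))
E
```

```text
(no output)
```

View pics/c1.png

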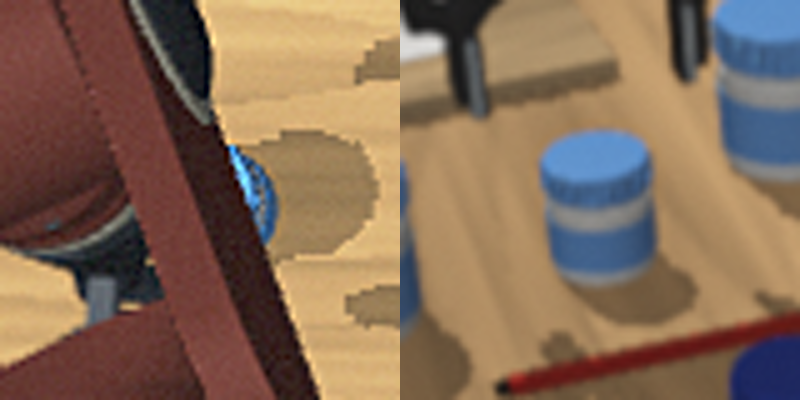

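The crop shows the fingers straddling the light pot, with the tips at (477,110) and (688,70) and the lid at (596,158). Descending.

Emit:
play_rows(
  series=[
    [1,[-0.04,0.05,0.4],[0,0,0]],
    [1,[0,0,0.4],[0,0,0]],
    [1,[0,0,0.3],[0,0,0]],
    [0,[0,0,0],[0,0,0]],
    [0,[0,0,0],[0,0,0]],
    [0,[0,0,0],[0,0,0]],
    [0,[0,0,0],[0,0,0]],
    [0,[0,0,0],[0,0,0]],
  ],
)

```text
t: 3.95
tool_pos: [0.3933, 0.271, 0.0175]
tool_rot: [2.22, 2.222, 0.003]
contact_force: [0.0, 0.5, 5.3]
opening: 0.0469
grip_force: 31.6
```

Emit:
play_rows(
  series=[
    [0,[0,0,-0.4],[0,0,0]],
    [0,[0,0,-0.8],[0,0,0]],
    [0,[0,0,-0.8],[0,0,0]],
    [0,[0,0,-0.5],[0,0,0]],
    [0,[-0.6,0.6,0],[0,0,0]],
    [0,[-0.7,0.7,0],[0,0,0]],
    [0,[-0.7,0.7,0],[0,0,0]],
    [0,[-0.7,0.7,0],[0,0,0]],
  ],
)

```text
t: 4.95
tool_pos: [0.5278, 0.1343, 0.1405]
tool_rot: [-2.22, -2.222, 0.001]
contact_force: [0.3, 0.2, -0.9]
opening: 0.0472
grip_force: 31.4
```

Emit:
play_rows(
  series=[
    [0,[-0.7,0.7,0],[0,0,0]],
    [0,[-0.6,0.7,0],[0,0,0]],
    [0,[-0.3,0.5,0],[0,0,0]],
    [0,[0,0,0],[0,0,0]],
    [0,[0,0,0],[0,0,0]],
  ],
)

```text
t: 5.58
tool_pos: [0.6215, 0.056, 0.1403]
tool_rot: [-2.219, -2.222, 0.002]
contact_force: [-0.2, 0.0, -1.0]
opening: 0.0472
grip_force: 31.5
```

Emit:
play_rows(
  series=[
    [0,[-0.24,0.26,0.2],[0,0,0]],
    [0,[0,0,0.6],[0,0,0]],
    [0,[0,0,0.6],[0,0,0]],
    [0,[0,0,0.4],[0,0,0]],
    [0,[0,0,0.1],[0,0,0]],
    [0,[0,0,0],[0,0,0]],
    [0,[0,0,0],[0,0,0]],
  ],
)

```text
t: 6.45
tool_pos: [0.6368, 0.0437, 0.0479]
tool_rot: [2.219, 2.221, 0.003]
contact_force: [1.4, -0.2, -0.9]
opening: 0.0474
grip_force: 31.6
```

```bash
python3 - <<'E'
from h import *
b=shot('side','side2')['color']
cv2.imwrite('pics/c2.png',cv2.resize(b[180:300,320:480],(800,600),interpolation=cv2.INTER_CUBIC))
E
```

```text
(no output)
```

View pics/c2.png

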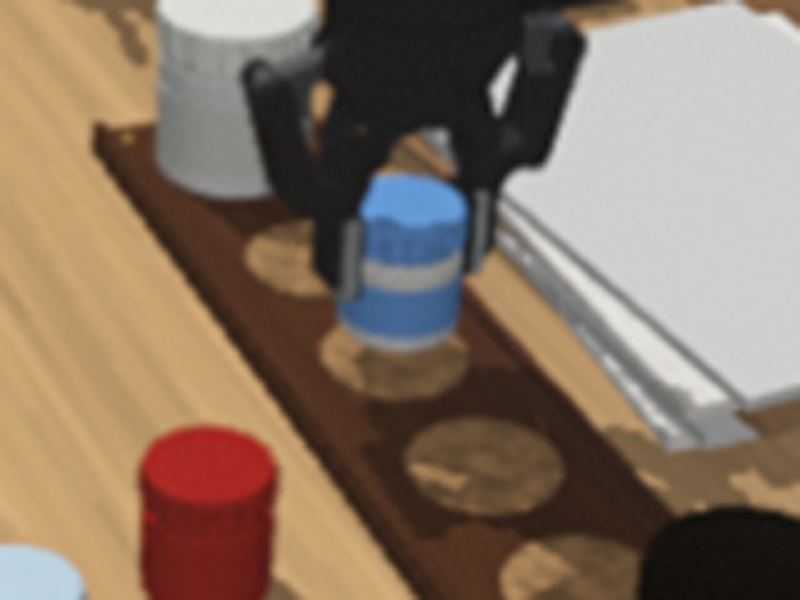

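Crop: the pot hangs over the second cork, lid at about (414,197) and base at about (398,330). It looks slightly leaned, so I'm comparing it with the projection of an upright pot.

```bash
python3 - <<'E'
from h import *
def pot(x,y,zb):return ((proj('side2',[[x,y,zb],[x,y,zb+.054]])-[320,180])*5).round(0).tolist()
print(pot(.6368,.0437,.0304), pot(.6345,.0434,.015),pot(.39,.27,0))
for X in([.6368,.0437,.0304],):
  th=np.linspace(0,6.28,13)[:-1]
  for z in(0,.054): print(((proj('side2',np.c_[X[0]+.024*np.cos(th),X[1]+.024*np.sin(th),0*th+X[2]+z])-[320,180])*5).round(0).astype(int).tolist())
E
```

```text
[[398.0, 320.0], [407.0, 203.0]] [[391.0, 353.0], [399.0, 238.0]] [[-328.0, 230.0], [-338.0, 124.0]]
[[451, 308], [430, 295], [401, 289], [371, 290], [348, 300], [338, 315], [344, 331], [364, 345], [394, 352], [426, 350], [449, 340], [458, 325]]
[[462, 192], [440, 179], [410, 173], [379, 175], [355, 184], [345, 198], [351, 214], [372, 227], [403, 234], [435, 232], [459, 222], [469, 208]]
```

The upright projection matches, so the lean is only lens perspective. Lowering.

Emit:
play_rows(
  series=[
    [0,[0,-0.04,0.1],[0,0,0]],
    [0,[0,0,0.1],[0,0,0]],
    [0,[0,0,0.06],[0,0,0]],
    [0,[0,0,0],[0,0,0]],
    [0,[0,0,0],[0,0,0]],
  ],
)

```text
t: 7.12
tool_pos: [0.6336, 0.0437, 0.0332]
tool_rot: [-2.22, -2.223, 0.0]
contact_force: [0.1, 0.0, -1.5]
opening: 0.0477
grip_force: 31.5
```

Emit:
play_rows(
  series=[
    [0,[0,0,0.03],[0,0,0]],
    [0,[0,0,0],[0,0,0]],
    [0,[0,0,0],[0,0,0]],
  ],
)

```text
t: 7.5
tool_pos: [0.6338, 0.0437, 0.0326]
tool_rot: [2.22, 2.223, 0.0]
contact_force: [-2.1, -0.4, 6.9]
opening: 0.0471
grip_force: 31.9
```

Touchdown. Release, lift, then go to the mid pot.

Emit:
play_rows(
  series=[
    [1,[0,0,0],[0,0,0]],
    [1,[0,0,0],[0,0,0]],
    [1,[0,0,0],[0,0,0]],
    [1,[0,0,-0.3],[0,0,0]],
    [1,[0,0,-0.6],[0,0,0]],
    [1,[0,0,-0.8],[0,0,0]],
    [1,[0,0,-0.5],[0,0,0]],
    [1,[0,0,0],[0,0,0]],
  ],
)

```text
t: 8.5
tool_pos: [0.6358, 0.0436, 0.1461]
tool_rot: [2.216, 2.219, 0.008]
contact_force: [0.5, 0.2, -0.3]
opening: 0.0854
grip_force: 0.0
```

Emit:
play_rows(
  series=[
    [1,[0.1,-0.7,0],[0,0,0]],
    [1,[0.1,-0.7,0],[0,0,0]],
    [1,[0.1,-0.7,0],[0,0,0]],
    [1,[0.1,-0.7,0],[0,0,0]],
    [1,[0.1,-0.7,0],[0,0,0]],
    [1,[0.08,-0.73,0.3],[0,0,0]],
    [1,[0,0,0.6],[0,0,0]],
    [1,[0,0,0],[0,0,0]],
  ],
)

```text
t: 9.5
tool_pos: [0.419, 0.0725, 0.0935]
tool_rot: [-2.217, -2.22, 0.007]
contact_force: [0.2, 0.7, -0.2]
opening: 0.0855
grip_force: 0.0
```

Emit:
play_rows(
  series=[
    [1,[0,0.07,0.4],[0,0,0]],
    [1,[0,0,0.5],[0,0,0]],
    [1,[0,0,0.4],[0,0,0]],
    [1,[0,0,0.22],[0,0,0]],
    [1,[0,0,0],[0,0,0]],
  ],
)

```text
t: 10.12
tool_pos: [0.4254, 0.0724, 0.0205]
tool_rot: [-2.219, -2.222, 0.002]
contact_force: [-1.1, -0.3, 0.0]
opening: 0.0856
grip_force: 0.0
```

Emit:
play_rows(
  series=[
    [0,[0,0,0],[0,0,0]],
    [0,[0,0,0],[0,0,0]],
    [0,[0,0,0],[0,0,0]],
    [0,[0,0,0],[0,0,0]],
    [0,[0,0,0],[0,0,0]],
  ],
)

```text
t: 10.75
tool_pos: [0.4265, 0.0725, 0.0219]
tool_rot: [2.219, 2.222, 0.002]
contact_force: [-1.1, 0.3, 5.3]
opening: 0.047
grip_force: 31.5
```

Emit:
play_rows(
  series=[
    [0,[0,0,-0.4],[0,0,0]],
    [0,[0,0,-0.8],[0,0,0]],
    [0,[0,0,-0.8],[0,0,0]],
    [0,[0,0,-0.4],[0,0,0]],
    [0,[-0.4,0.7,0],[0,0,0]],
    [0,[-0.4,0.7,0],[0,0,0]],
    [0,[-0.4,0.7,0],[0,0,0]],
    [0,[-0.4,0.7,0],[0,0,0]],
  ],
)

```text
t: 11.75
tool_pos: [0.5663, -0.008, 0.14]
tool_rot: [-2.22, -2.222, 0.001]
contact_force: [0.4, -0.1, -0.9]
opening: 0.0474
grip_force: 31.4
```

Emit:
play_rows(
  series=[
    [0,[-0.4,0.7,0],[0,0,0]],
    [0,[-0.19,0.5,0],[0,0,0]],
    [0,[0,0,0.6],[0,0,0]],
    [0,[0,0,0.6],[0,0,0]],
    [0,[0,0,0],[0,0,0]],
    [0,[0,0,0],[0,0,0]],
  ],
)

```text
t: 12.5
tool_pos: [0.626, -0.0368, 0.0815]
tool_rot: [2.22, 2.222, 0.001]
contact_force: [0.5, -0.7, -0.5]
opening: 0.0471
grip_force: 31.4
```

Emit:
play_rows(
  series=[
    [0,[0,0.1,0.4],[0,0,0]],
    [0,[0,0,0.3],[0,0,0]],
    [0,[0,0,0.12],[0,0,0]],
    [0,[0,0,0.02],[0,0,0]],
    [0,[0,0,0],[0,0,0]],
    [0,[0,0,0],[0,0,0]],
  ],
)

```text
t: 13.25
tool_pos: [0.6311, -0.0369, 0.0395]
tool_rot: [2.219, 2.222, 0.001]
contact_force: [-0.7, 0.2, -0.5]
opening: 0.047
grip_force: 31.4
```

Emit:
play_rows(
  series=[
    [0,[0,0.01,0.03],[0,0,0]],
    [0,[0,0,0.03],[0,0,0]],
    [0,[0,0,0],[0,0,0]],
    [0,[0,0,0],[0,0,0]],
  ],
)

```text
t: 13.75
tool_pos: [0.6316, -0.0369, 0.037]
tool_rot: [2.22, 2.222, 0.0]
contact_force: [-3.6, 0.7, 5.5]
opening: 0.0471
grip_force: 31.9
```

Emit:
play_rows(
  series=[
    [1,[0,0,0],[0,0,0]],
    [1,[0,0,0],[0,0,0]],
    [1,[0,0,0],[0,0,0]],
    [1,[0,0,-0.3],[0,0,0]],
    [1,[0,0,-0.6],[0,0,0]],
    [1,[0,0,-0.8],[0,0,0]],
    [1,[0,0,-0.5],[0,0,0]],
    [1,[0,0,0],[0,0,0]],
  ],
)

```text
t: 14.75
tool_pos: [0.6333, -0.0371, 0.15]
tool_rot: [2.216, 2.219, 0.006]
contact_force: [-1.0, 0.5, -0.1]
opening: 0.0854
grip_force: 0.0
```

Emit:
play_rows(
  series=[
    [1,[-0.2,-0.7,0],[0,0,0]],
    [1,[-0.2,-0.7,0],[0,0,0]],
    [1,[-0.2,-0.7,0],[0,0,0]],
    [1,[-0.2,-0.7,0],[0,0,0]],
    [1,[-0.2,-0.7,0],[0,0,0]],
    [1,[-0.09,-0.63,0.3],[0,0,0]],
    [1,[0,0,0.6],[0,0,0]],
    [1,[0,0,0],[0,0,0]],
  ],
)

```text
t: 15.75
tool_pos: [0.4219, -0.0905, 0.0974]
tool_rot: [-2.216, -2.218, 0.004]
contact_force: [-0.2, -0.1, 0.2]
opening: 0.0858
grip_force: 0.0
```

Emit:
play_rows(
  series=[
    [1,[-0.02,0.02,0.4],[0,0,0]],
    [1,[0,0,0.5],[0,0,0]],
    [1,[0,0,0.4],[0,0,0]],
    [1,[0,0,0.32],[0,0,0]],
    [1,[0,0,0],[0,0,0]],
  ],
)

```text
t: 16.38
tool_pos: [0.425, -0.0921, 0.0189]
tool_rot: [-2.218, -2.221, 0.002]
contact_force: [-0.5, -0.1, -0.1]
opening: 0.0852
grip_force: 0.0
```

Emit:
play_rows(
  series=[
    [0,[0,0,0],[0,0,0]],
    [0,[0,0,0],[0,0,0]],
    [0,[0,0,0],[0,0,0]],
    [0,[0,0,0],[0,0,0]],
    [0,[0,0,0],[0,0,0]],
  ],
)

```text
t: 17.0
tool_pos: [0.4267, -0.0929, 0.021]
tool_rot: [2.219, 2.221, 0.001]
contact_force: [-0.6, -0.9, 5.8]
opening: 0.0473
grip_force: 31.4
```

Emit:
play_rows(
  series=[
    [0,[0,0,-0.4],[0,0,0]],
    [0,[0,0,-0.8],[0,0,0]],
    [0,[0,0,-0.8],[0,0,0]],
    [0,[0,0,-0.4],[0,0,0]],
    [0,[0.7,0.6,0],[0,0,0]],
    [0,[0.7,0.6,0],[0,0,0]],
    [0,[0.7,0.6,0],[0,0,0]],
    [0,[0.7,0.6,0],[0,0,0]],
  ],
)

```text
t: 18.0
tool_pos: [0.5459, 0.0489, 0.1391]
tool_rot: [-2.219, -2.222, 0.001]
contact_force: [0.8, -0.6, -0.3]
opening: 0.0475
grip_force: 31.2
```

Emit:
play_rows(
  series=[
    [0,[0.7,0.6,0],[0,0,0]],
    [0,[0.6,0.6,0],[0,0,0]],
    [0,[0.22,0.6,0],[0,0,0]],
    [0,[0,0,0.5],[0,0,0]],
    [0,[0,0,0.5],[0,0,0]],
    [0,[0,0,0],[0,0,0]],
    [0,[0,0,0],[0,0,0]],
  ],
)

```text
t: 18.88
tool_pos: [0.6356, 0.1237, 0.0903]
tool_rot: [2.22, 2.222, 0.0]
contact_force: [0.5, -0.1, -0.8]
opening: 0.0469
grip_force: 31.3
```

Emit:
play_rows(
  series=[
    [0,[0,0,0.4],[0,0,0]],
    [0,[0,0,0.4],[0,0,0]],
    [0,[0,0,0.2],[0,0,0]],
    [0,[0,0,0.04],[0,0,0]],
    [0,[0,0,0],[0,0,0]],
    [0,[0,0,0],[0,0,0]],
  ],
)

```text
t: 19.62
tool_pos: [0.6359, 0.1237, 0.0384]
tool_rot: [2.22, 2.222, 0.001]
contact_force: [-0.1, 0.2, -1.5]
opening: 0.0473
grip_force: 31.2
```

Emit:
play_rows(
  series=[
    [0,[0,0,0.03],[0,0,0]],
    [0,[0,0,0.02],[0,0,0]],
    [0,[0,0,0],[0,0,0]],
    [0,[0,0,0],[0,0,0]],
  ],
)

```text
t: 20.12
tool_pos: [0.6357, 0.1238, 0.036]
tool_rot: [2.22, 2.223, 0.0]
contact_force: [-2.5, 0.0, 5.3]
opening: 0.0474
grip_force: 31.6
```

Emit:
play_rows(
  series=[
    [1,[0,0,0],[0,0,0]],
    [1,[0,0,0],[0,0,0]],
    [1,[0,0,0],[0,0,0]],
    [1,[0,0,-0.3],[0,0,0]],
    [1,[0,0,-0.6],[0,0,0]],
    [1,[0,0,-0.8],[0,0,0]],
    [1,[0,0,-0.7],[0,0,0]],
    [1,[0,0,0],[0,0,0]],
  ],
)

```text
t: 21.12
tool_pos: [0.6383, 0.124, 0.1612]
tool_rot: [2.216, 2.218, 0.011]
contact_force: [0.0, -0.1, -0.0]
opening: 0.0855
grip_force: 0.0
```

Emit:
play_rows(
  series=[
    [1,[-0.5,-0.5,0],[0,0,0]],
    [1,[-0.7,-0.5,0],[0,0,0]],
    [1,[-0.7,-0.5,0],[0,0,0]],
    [1,[-0.7,-0.5,0],[0,0,0]],
    [1,[-0.7,-0.5,0],[0,0,0]],
    [1,[-0.7,-0.4,0],[0,0,0]],
    [1,[-0.7,-0.4,0],[0,0,0]],
    [1,[-0.7,-0.4,0],[0,0,0]],
  ],
)

```text
t: 22.12
tool_pos: [0.4495, -0.1472, 0.1544]
tool_rot: [-2.219, -2.222, 0.001]
contact_force: [0.5, 0.0, 0.6]
opening: 0.0853
grip_force: 0.0
```

Emit:
play_rows(
  series=[
    [1,[-0.7,-0.3,0],[0,0,0]],
    [1,[-0.7,-0.3,0],[0,0,0]],
    [1,[-0.7,-0.3,0],[0,0,0]],
    [1,[-0.3,-0.14,0],[0,0,0]],
    [1,[0,0,0.6],[0,0,0]],
    [1,[0,0,0.6],[0,0,0]],
    [1,[0,0,0],[0,0,0]],
    [1,[0,0,0],[0,0,0]],
  ],
)

```text
t: 23.12
tool_pos: [0.3995, -0.2665, 0.0961]
tool_rot: [2.219, 2.223, 0.0]
contact_force: [-0.2, -0.1, -0.1]
opening: 0.0853
grip_force: 0.0
```

Emit:
play_rows(
  series=[
    [1,[0,-0.02,0.4],[0,0,0]],
    [1,[0,0,0.5],[0,0,0]],
    [1,[0,0,0.4],[0,0,0]],
    [1,[0,0,0.3],[0,0,0]],
    [1,[0,0,0],[0,0,0]],
  ],
)

```text
t: 23.75
tool_pos: [0.3979, -0.2663, 0.0151]
tool_rot: [-2.219, -2.222, -0.0]
contact_force: [-0.7, -0.6, 0.9]
opening: 0.0856
grip_force: 0.0
```

Emit:
play_rows(
  series=[
    [0,[0,0,0],[0,0,0]],
    [0,[0,0,0],[0,0,0]],
    [0,[0,0,0],[0,0,0]],
    [0,[0,0,0],[0,0,0]],
    [0,[0,0,0],[0,0,0]],
  ],
)

```text
t: 24.38
tool_pos: [0.3988, -0.2673, 0.0165]
tool_rot: [2.219, 2.221, 0.0]
contact_force: [-0.0, -0.5, 5.8]
opening: 0.0475
grip_force: 31.4
```

Emit:
play_rows(
  series=[
    [0,[0,0,-0.4],[0,0,0]],
    [0,[0,0,-0.8],[0,0,0]],
    [0,[0,0,-0.8],[0,0,0]],
    [0,[0,0,-0.6],[0,0,0]],
    [0,[0.6,0.6,0],[0,0,0]],
    [0,[0.6,0.6,0],[0,0,0]],
    [0,[0.6,0.6,0],[0,0,0]],
    [0,[0.6,0.6,0],[0,0,0]],
  ],
)

```text
t: 25.38
tool_pos: [0.5181, -0.1452, 0.1446]
tool_rot: [-2.22, -2.222, 0.001]
contact_force: [-0.6, -0.8, 0.1]
opening: 0.0476
grip_force: 31.4
```

Emit:
play_rows(
  series=[
    [0,[0.4,0.6,0],[0,0,0]],
    [0,[0.24,0.6,0],[0,0,0]],
    [0,[0,0.6,0],[0,0,0]],
    [0,[0,0.41,0],[0,0,0]],
    [0,[0,0,0.5],[0,0,0]],
    [0,[0,0,0.6],[0,0,0]],
    [0,[0,0,0],[0,0,0]],
    [0,[0,0,0],[0,0,0]],
  ],
)

```text
t: 26.38
tool_pos: [0.6285, -0.1144, 0.0909]
tool_rot: [2.22, 2.222, 0.0]
contact_force: [0.3, -0.6, -1.2]
opening: 0.0475
grip_force: 31.4
```

Emit:
play_rows(
  series=[
    [0,[-0.02,0.02,0.4],[0,0,0]],
    [0,[0,0,0.4],[0,0,0]],
    [0,[0,0,0.25],[0,0,0]],
    [0,[0,0,0.08],[0,0,0]],
    [0,[0,0,0],[0,0,0]],
    [0,[0,0,0],[0,0,0]],
  ],
)

```text
t: 27.12
tool_pos: [0.6299, -0.1155, 0.0346]
tool_rot: [2.219, 2.222, 0.001]
contact_force: [0.4, 0.0, 0.1]
opening: 0.0474
grip_force: 31.5
```

Emit:
play_rows(
  series=[
    [0,[0,0,0.02],[0,0,0]],
    [0,[0,0,0.02],[0,0,0]],
    [0,[0,0,0],[0,0,0]],
    [0,[0,0,0],[0,0,0]],
  ],
)

```text
t: 27.62
tool_pos: [0.6293, -0.1153, 0.0318]
tool_rot: [2.22, 2.223, 0.0]
contact_force: [0.9, 0.5, -1.4]
opening: 0.0475
grip_force: 31.5
```

Emit:
play_rows(
  series=[
    [0,[0,0,0.02],[0,0,0]],
    [0,[0,0,0],[0,0,0]],
    [0,[0,0,0],[0,0,0]],
  ],
)

```text
t: 28.0
tool_pos: [0.6294, -0.1153, 0.0316]
tool_rot: [2.22, 2.223, 0.0]
contact_force: [-2.9, 1.8, 4.9]
opening: 0.0472
grip_force: 31.7
```

Touchdown. Release, rise and back away towards the robot for a clear view.

Emit:
play_rows(
  series=[
    [1,[0,0,0],[0,0,0]],
    [1,[0,0,0],[0,0,0]],
    [1,[0,0,0],[0,0,0]],
    [1,[0,0,-0.3],[0,0,0]],
    [1,[0,0,-0.6],[0,0,0]],
    [1,[0,0,-0.8],[0,0,0]],
    [1,[0,0,-0.7],[0,0,0]],
    [1,[0,0,0],[0,0,0]],
  ],
)

```text
t: 29.0
tool_pos: [0.632, -0.1161, 0.1566]
tool_rot: [2.214, 2.217, 0.007]
contact_force: [-0.2, -0.8, -0.4]
opening: 0.0853
grip_force: 0.0
```

Emit:
play_rows(
  series=[
    [1,[0,-0.7,0],[0,0,0]],
    [1,[0,-0.7,0],[0,0,0]],
    [1,[0,-0.7,0],[0,0,0]],
    [1,[-0.4,-0.6,0],[0,0,0]],
    [1,[-0.6,-0.6,0],[0,0,0]],
    [1,[-0.6,-0.4,0],[0,0,0]],
    [1,[-0.6,0,0],[0,0,0]],
    [1,[0,0,0],[0,0,0]],
  ],
)

```text
t: 30.0
tool_pos: [0.4437, -0.2266, 0.1502]
tool_rot: [-2.223, -2.219, 0.0]
contact_force: [-0.6, 0.1, -0.7]
opening: 0.085
grip_force: 0.0
```

```bash
python3 - <<'E'
from h import *
a=shot('top','top3')['color'];b=shot('side','side3')['color']
cv2.imwrite('pics/c3.png',np.vstack([cv2.resize(a[110:200,180:470],(800,248),interpolation=cv2.INTER_CUBIC),cv2.resize(b[160:380,200:700],(800,int(220*800/440)),interpolation=cv2.INTER_CUBIC)[:350]]))
for X in([.6365,.1237],[.6345,.0434],[.632,-.0365],[.6295,-.1155]):
    print(((proj('top3',[X+[.069]])[0]-[180,110])*800/290).round(),((proj('side3',[X+[.069]])[0]-[200,160])*800/440+[0,248]).round())
E
```

```text
[218.  92.] [333. 337.]
[334.  96.] [363. 371.]
[448. 101.] [397. 409.]
[562. 107.] [435. 452.]
```

View pics/c3.png

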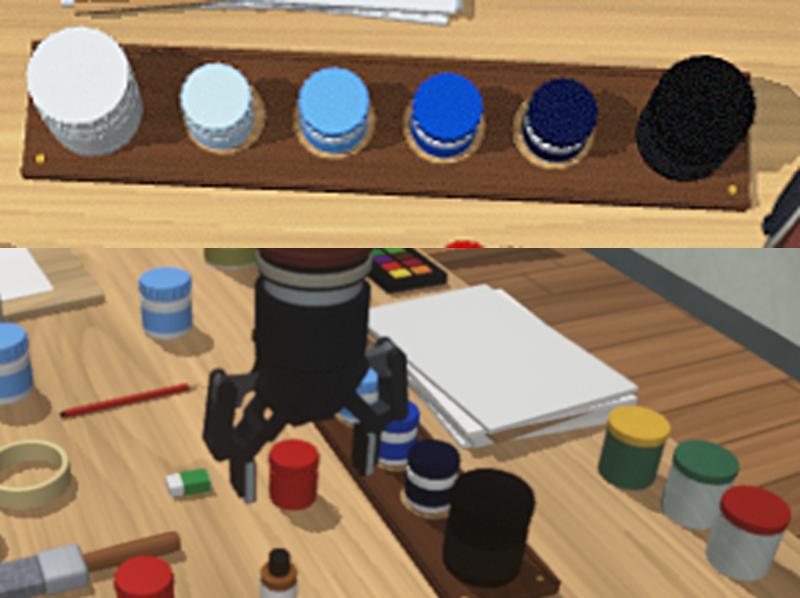

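The top crop shows pale (217,97), light (334,101), middle (447,105) and deep (562,110) upright on their corks. All are within about 3 mm of the predicted centres, and the jars have not moved. Handing in.

```bash
python3 -c "
from station import ctrl
print(ctrl.finish_job())"
```

```text
the job is handed in; nothing more can be done
None
```

The four pots stand upright on their corks in order from the white jar to the black (palest, light, middle, deepest), each about 3 mm or less off centre in the last picture. Both jars were left standing where they were, and the job is handed in at about 30 s; it gave no verdict back.

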